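# Fit the bush plate in the knock-out block

### The job

Fit the plate with the tall hexagonal brass bush into the pocket of the iron knock-out block: hook its tongue under the steel lip with the other end raised, lower that end and shuffle the plate until it drops fully home, flat on the pocket floor. Let go, and leave everything else on the cart where it lies.

Things in the scene. Friction and masses are not known exactly. Their poses are not given: they have to be found in the camera images.
- bush_center (a point): The loose plate to fit, about 0.27 kg, flat on the cart: steel, 64 (x) by 44 (y) by 8 mm thick, a brass bush on its middle: hexagon 26 mm across flats, 18 mm high, flats to +y and -y (to grip, fingers just above the plate), then a round collar 22 mm wide, 8 mm high. This point: on the bush's axis, 17 mm above the plate's underside. x points away from the tongue, z up.
- tongue_tip (a point): End of the tongue of that plate: 22 mm wide, 5 mm thick, it sticks out 16 mm from the middle of the plate's -x end, underside level with the plate's. This point: middle of its end face, 48 mm along -x from the bush's axis, 2.5 mm above the underside. Same axes.
- knockout_block: Fixed cast-iron block, 118 (x) by 80 (y) by 40 mm high, bolted by an ear on either side. In its top a loose pocket 8 mm deep with plain square edges and at its -x end a slot for the tongue under a steel retaining lip. Origin: on the cart's surface, below the pocket's middle; the block spans x -66 to 52 mm. x points away from the lip, y across, z up.
- seat (a point): Middle of the pocket's floor, 32 mm above the cart: the middle of the plate's underside belongs here, axes the same way round (tongue to -x). Pocket x -33.5 to 33.5, y -23.5 to 23.5 mm: 1.5 mm of play all round. The tongue's slot, equally deep, y -12.5 to 12.5, goes on to x = -53 mm. A 24 mm well in the floor, a 20 mm thumb notch in the +x wall. Home, the plate's top is flush.
- lip_edge (a point): Middle of the lower free edge of the retaining lip, a steel strap 68 mm wide, 6 mm thick, across the slot from x = -39 to -66 mm from the seat. Its underside is 9 mm above the pocket floor, its screw heads 19 mm. A level plate cannot get under it: the plate's +x end must be about 0.12 to 0.3 rad up while the tongue goes in. Home, the tongue is 9 mm under it.
- spare_plate: Another bush plate, to be left alone: the same steel plate and tongue, but with a round brass bush 36 mm in diameter and 12 mm high. Origin in the middle of its underside, axes as the other plate's.
- flat_file: Flat steel file, 210 mm long with its tang, 20 mm wide, 5 mm thick, lying along its x. Origin on its underside.
- loupe: Black jeweller's loupe standing on its eyecup, 39 mm in diameter, 33 mm high. Origin in the middle of its underside.
- pin_vise: Brass pin vise, about 105 mm long and 10 mm thick, lying along its x. Origin on its underside.
- arkansas_stone: Pale Arkansas stone on a beech base, 125 by 58 mm, 24 mm high. Origin in the middle of its underside.
- torch: Flat nickel-plated pocket torch on its back, lens up, 88 by 62 by 26 mm. Origin in the middle of its underside.
- knock_hammer: Small hammer with a brass head and beech handle, 200 mm long, 26 mm high, lying along its x. Origin on its underside, half-way along.
Things that resemble listed ones, but are neither listed nor needed, are in the scene too. Of the things that look like the knockout_block, the larger one is meant.

How it is judged:
On the way:
1. the tongue is under the lip while the other end of the plate is still raised (x of tongue_tip in the frame of seat below -0.041 m and z of tongue_tip in the frame of seat between -0.002 and 0.009 m and angle between bush_center's own z axis and vertical above 0.04 rad), for 0.05 s.
At the end, for the whole second after the job is handed in: The hexagon-bush plate lies in the pocket: underside within 1.5 mm of the pocket floor, level within 0.03 rad, middle within 4 mm of the pocket's middle, axis within 0.12 rad of the pocket's, tongue under the lip; released and at rest (z of bush_center in the frame of seat between 0.0155 and 0.0185 m and horizontal distance between bush_center and seat below 0.004 m and x of tongue_tip in the frame of seat below -0.043 m and angle between bush_center's own z axis and vertical below 0.03 rad and angle between the x axis of bush_center and the x axis of seat, either way round below 0.12 rad and linear speed of bush_plate below 0.01 m/s); the robot touches nothing.
It fails at once if another thing on the cart (spare plate, file, loupe, pin vise, stone, torch, hammer) pushed more than 25 mm from its place (distance of any of spare_plate, flat_file, loupe, pin_vise, arkansas_stone, torch, knock_hammer from where it was at the start of the episode above 0.025 m).
It also fails if it takes over 48 s, if anything falls off the work surface, if the arm or the gripper's body presses on something with over 40 N, if the wrist force passes 120 N, or if a joint passes its speed limit or range.

### The arm

A 6-joint arm with a two-finger parallel gripper is mounted at the origin on the work surface. World frame = base frame: x ahead of the robot, y to its left, z up, the work surface at z = 0. Lengths are in m, angles in rad, forces in N, time in s.
With the tool pointing down it reaches from about 0.225 to 0.875 m from the base axis. Payload 3.4 kg.
Tool frame: the origin (TCP) lies at the centre of the arm's flange, where the gripper is bolted on; the fingertips stand manip.tcp_to_tips ahead of it and the grasp point (between the pads) lies 155 mm ahead of it (manip.tcp_to_tips is the distance from the TCP to the fingertips, in m); z points along the fingers, y is the line along which they close (so a half turn about z gives the same grasp; the last joint's range is limited). The gripper opens to 85 mm and grips with 20 to 120 N. Pads are 22 mm wide; open, the fingers measure 114 mm over their backs; the gripper's body (76 mm by 85 mm) begins 54 mm behind the grasp point. The pads swing forward as they close: fully open they stand 13 mm farther back than shut.
Start: joints at [-1.299, 0.276, 1.505, -0, 1.361, -0.121], TCP at [0.22, -0.531, 0.405] pointing down, gripper open.
Joint ranges: [-2.89, 2.89], [-0.75, 2.08], [0.22, 2.7], [-1.18, 4.32], [0.11, 2.71], [-2.7, 2.7]. Speed limits (rad/s): [2.57, 2.57, 3.14, 3.14, 3.14, 3.14].

### API

Orientations are given as a unit quaternion [w, x, y, z].
In Python, from rig import sensors, imaging, manip gives the robot as it stands. The module is installed in compiled form; this text tells all that it offers.
- The arm moves only by the tool jog_arm, never from a script. Its argument "plan" is a list of rows, each an object of numbers: "dx", "dy", "dz": the shift along the tool's x, y, z in mm; "ax", "ay", "az": the turn, a rotation vector about the tool's x, y, z in units of 6 degrees (1.0 is 6 degrees); "grip": the closure, from 0 (fully open) to 1 (shut). A call has 1 to 20 rows; each row shifts and turns the commanded pose from where the row before left it, along the tool's axes as they then stand; what a row does not reach is not made up. A row lasts 1/12 s, in which the tool goes at most 41.7 mm and 7.16 degrees, less where a joint would pass 70% of its speed; a pose out of reach is approached as far as the arm can. A call is refused whole if a number of a shift passes 41.7 or a number of a turn 1, either way. A call with a gripper value outside its range is refused whole. The fingers move at their own pace and stop on an object; "grip_force" is the grip in N (left out, the last holds). Time passes only in rows, so rows that do not move let the fingers close. It gives the time, the measured TCP pose, the force, the opening and the grip force at its end, in the units of the state.
- sensors.get_state(): the state, without advancing time (a new reading comes with each control period).
- imaging.get_image(name): name is "scene" or "top"; returns a dict with "image" (420x560x3 uint8, red, green, blue), "K" (3x3 intrinsics, pixels), "extrinsics" (4x4, takes a point from world to camera coordinates). Camera axes: x right, y up, looking along -z (the intrinsics and any distortion apply to the point x, -y, -z); pixel columns grow to the right and rows downward; lengths in m; the calibration is good to about 2 mm. A picture is of the moment at which its call begins. There is no depth.
- manip.sign_off(): hands the job in; it is judged then, once.
The state is a dict: "clock": time; "qpos": joint angles; "qd": joint speeds; "effort": joint torques, N m; "position": TCP position; "ee_rot": TCP orientation; "contact_force": force on the tool from outside, world axes, zero at the start; "moment": the same for the moment, N m; "width": finger opening in m; "gripper_force": force on a finger pad.
Only numpy, scipy, OpenCV 4.12 (cv2) and the standard library are available. Lean on these libraries where they do the work, as an engineer would, in place of code of your own. Each camera call takes 0.05 s, during which the arm holds its last target. There are 200 camera calls.

## Working session

There is one attempt and no reset: what is moved stays moved. The work goes in short steps, Python scripts to look and compute and a tool call to move; the robot and the scene stay as the last step left them, time stands still between calls to the robot, and variables do not carry over. Pictures are saved under pics/ and viewed, at most 10 in all, crops included, and the job is handed in when it is done.

Besides the shell and the picture viewer there is one more tool, called after "Request:" by a JSON object that holds its "op" and its "data". jog_arm: Moves the arm, as the interface text tells. Its arguments: {"type":"object","properties":{"plan":{"type":"array"},"grip_force":{"type":"number"}},"required":["plan"]}

```bash
mkdir -p pics; python3 - <<'E'
from rig import sensors, imaging, manip
import cv2,numpy as np,pickle
d={n:imaging.get_image(n) for n in("scene","top")}
pickle.dump(d,open("im0.pkl","wb"))
for n in d: cv2.imwrite(f"pics/{n}0.png",cv2.resize(d[n]["image"][:,:,::-1],(800,600),interpolation=cv2.INTER_CUBIC)); print(d[n]["K"].round(1).tolist(),d[n]["extrinsics"].round(3).tolist())
print(manip.tcp_to_tips,sensors.get_state())
E
```

```text
[[399.1, 0.0, 280.0], [0.0, 399.1, 212.0], [0.0, 0.0, 1.0]] [[0.26, 0.966, 0.015, -0.172], [-0.765, 0.196, 0.613, 0.379], [0.589, -0.171, 0.79, -1.206], [0.0, 0.0, 0.0, 1.0]]
[[385.7, 0.0, 280.4], [0.0, 385.7, 207.9], [0.0, 0.0, 1.0]] [[0.026, -1.0, 0.006, 0.012], [0.98, 0.026, 0.196, -0.52], [-0.196, 0.0, 0.981, -0.887], [0.0, 0.0, 0.0, 1.0]]
0.1734 {'clock': 0.1, 'qpos': array([-1.29898505e+00,  2.76524653e-01,  1.50598462e+00,  3.77723272e-05,
        1.36067264e+00, -1.21031019e-01]), 'qd': array([-6.19733599e-05, -1.63731771e-03, -3.97664881e-03,  1.13762691e-03,
        4.57453578e-04,  1.48221645e-03]), 'effort': array([ 1.65435926e-03, -4.17699373e+01, -2.46402651e+01, -1.35877021e-04,
        5.73945974e-03, -2.75141254e-06]), 'position': array([ 0.22005671, -0.53103513,  0.40393876]), 'ee_rot': array([-7.93761236e-04,  9.80771770e-01,  1.95156612e-01, -4.14351577e-05]), 'contact_force': array([ 0.41802754,  0.1664379 , -0.53560958]), 'moment': array([-0.01417454, -0.04427337, -0.01315089]), 'gripper_force': 0.0, 'width': 0.08542376338711116}
```

View pics/top0.png

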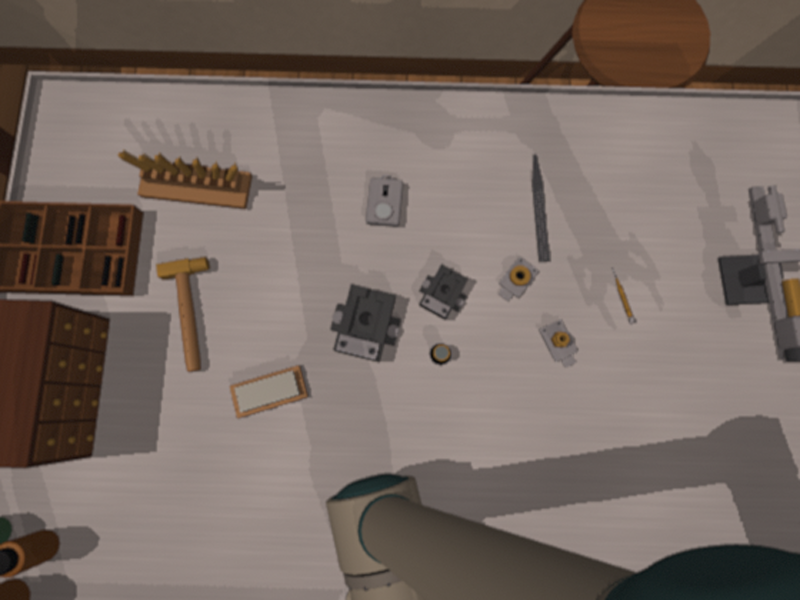

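View pics/scene0.png

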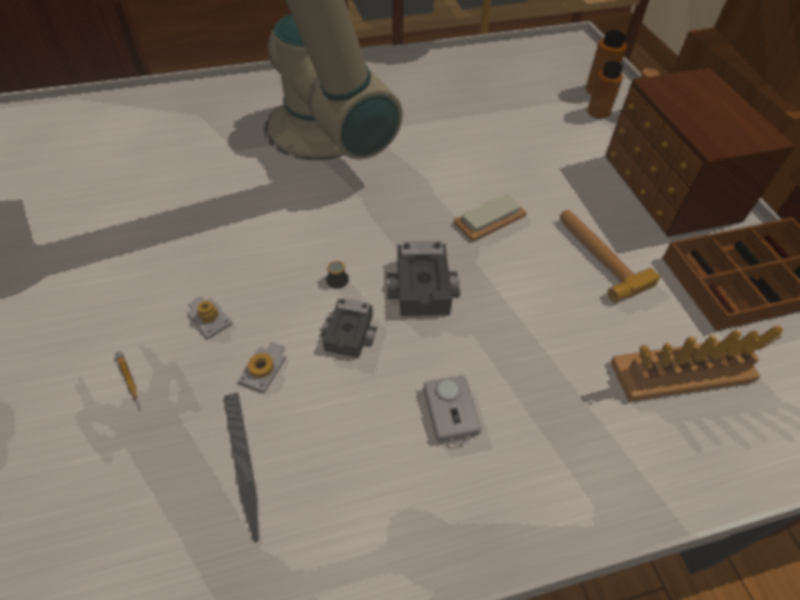

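```bash
cat > h.py <<'E'
import numpy as np,cv2
def ray(c,uv):
    K,E=c["K"],c["extrinsics"];R,t=E[:3,:3],E[:3,3]
    v=np.linalg.inv(K)@np.r_[uv,1.]; d=R.T@(v*[1,-1,-1]); return -R.T@t,d
def onz(c,uv,z):
    o,d=ray(c,uv); return o+d*(z-o[2])/d[2]
def two(c1,u1,c2,u2):
    o1,d1=ray(c1,u1);o2,d2=ray(c2,u2)
    s=np.linalg.lstsq(np.c_[d1,-d2],o2-o1,rcond=None)[0]
    a,b=o1+s[0]*d1,o2+s[1]*d2; return (a+b)/2,np.linalg.norm(a-b)
def px(c,p):
    v=(c["extrinsics"]@np.r_[p,1.])[:3]*[1,-1,-1]; v=c["K"]@v; return v[:2]/v[2]
def tile(im,x,y,w,h,s):
    t=cv2.resize(im[y:y+h,x:x+w,::-1],None,fx=s,fy=s,interpolation=cv2.INTER_CUBIC)
    for k in range(0,w,10): cv2.putText(t,str(x+k),(k*s,8),0,.3,(0,255,255),1); cv2.line(t,(k*s,10),(k*s,16),(0,255,255),1)
    for k in range(10,h,10): cv2.putText(t,str(y+k),(0,k*s+3),0,.3,(0,255,255),1)
    return cv2.convertScaleAbs(t,alpha=1.5)
E
python3 - <<'E'
from h import *
import pickle
d=pickle.load(open("im0.pkl","rb"));T=d["top"]["image"];S=d["scene"]["image"]
a=np.vstack([np.hstack([tile(T,372,216,40,42,7),tile(T,225,192,66,42,7)]),np.hstack([tile(S,126,200,40,42,7),tile(S,262,163,66,42,7)])])
print(a.shape);cv2.imwrite("pics/t1.png",a)
E
```

```text
(588, 742, 3)
```

View pics/t1.png

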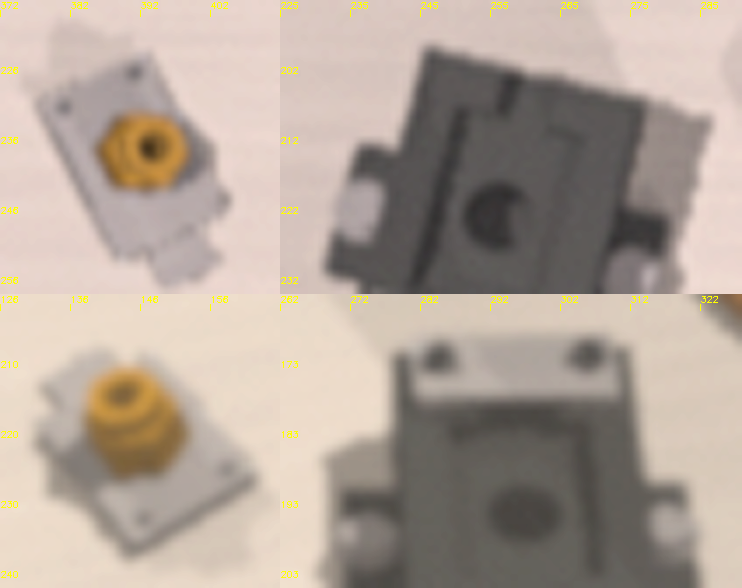

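```bash
cat >> h.py <<'E'
def fit2(model,meas):
    m=np.array(model,float);p=np.array(meas)[:,:2];mc,pc=m.mean(0),p.mean(0)
    a,b=m-mc,p-pc;th=np.arctan2((a[:,0]*b[:,1]-a[:,1]*b[:,0]).sum(),(a*b).sum())
    R=np.array([[np.cos(th),-np.sin(th)],[np.sin(th),np.cos(th)]]);t=pc-R@mc
    return t,th,((m@R.T+t-p)*1000).round(1).tolist()
E
python3 - <<'E'
from h import *
import pickle
d=pickle.load(open("im0.pkl","rb"));T=d["top"];S=d["scene"]
f=lambda x0,y0,ox,oy:lambda X,Y:((X-ox)/7+x0-.43,(Y-oy)/7+y0-.43)
tp=f(372,216,0,0);tb=f(225,192,280,0);sp=f(126,200,0,294);sb=f(262,163,280,294)
# plate
me=[onz(T,tp(*p),.008) for p in[(38,102),(150,55),(228,205),(118,258)]]+[onz(T,tp(192,275),.005)]
for a in (me[0]-me[1],me[1]-me[2],me[2]-me[3],me[3]-me[0]):print("len",np.linalg.norm(a).round(4))
# +x end corners first; determine side: world
mod=[(.032,-.022),(.032,.022),(-.032,.022),(-.032,-.022),(-.048,0)]
mod2=[(x,-y) for x,y in mod]
for m in(mod,mod2):print("top",fit2(m,me))
ms=[onz(S,sp(255,480),.008),onz(S,sp(133,553),.008)];print("scene +x corners",np.array(ms).round(4).tolist())
# collar centre two views: gold mask
for c,n in((T,(372,216)),(S,(126,200))):
    h=cv2.cvtColor(c["image"],cv2.COLOR_RGB2HSV);m=((h[...,1]>110)&(h[...,0]<30)).astype(np.uint8);sub=m[n[1]:n[1]+42,n[0]:n[0]+40]
    M=cv2.moments(sub,True);print("gold",M["m00"],M["m10"]/M["m00"]+n[0],M["m01"]/M["m00"]+n[1])
print("hole",two(T,tp(150,147),S,sp(125,392)))
# block
mb=[onz(T,tb(428,47),.04),onz(T,tb(643,100),.04),onz(S,sb(398,352),.04),onz(S,sb(628,350),.04)]
print(np.array(mb).round(4).tolist())
print("well",onz(T,tb(495,217),.032),onz(S,sb(525,515),.032),two(T,tb(495,217),S,sb(525,515)))
print(fit2([(.052,.04),(.052,-.04),(-.066,-.04),(-.066,.04)],mb))
E
```

```text
len 0.0448
len 0.0597
len 0.0446
len 0.0616
top (array([ 0.45901948, -0.2534013 ]), np.float64(0.4617962720473289), [[20.5, -39.1], [-17.4, 41.2], [-21.1, 38.9], [18.5, -40.4], [-0.5, -0.7]])
top (array([ 0.45906496, -0.25349395]), np.float64(0.4510455531072964), [[1.3, 0.0], [2.2, 1.3], [-1.8, -0.3], [-1.0, -0.7], [-0.7, -0.3]])
scene +x corners [[0.4863, -0.2208, 0.008], [0.505, -0.2593, 0.008]]
gold 99.0 392.0808080808081 237.36363636363637
gold 144.0 144.68055555555554 217.60416666666666
hole (array([ 0.4589475 , -0.25355735,  0.02928888]), np.float64(0.00044330526937471796))
[[0.5432, 0.1116, 0.04], [0.5261, 0.0351, 0.04], [0.4172, 0.0615, 0.04], [0.4354, 0.1369, 0.04]]
well [0.48434619 0.08613163 0.032     ] [0.49033617 0.08483881 0.032     ] (array([0.48534355, 0.08657716, 0.02579758]), np.float64(9.596239391438333e-05))
(array([0.48730301, 0.08469372]), np.float64(-0.23221937408544827), [[3.9, 0.0], [2.6, -1.3], [-3.4, -0.6], [-3.1, 1.9]])
```

```bash
python3 - <<'E'
from h import *
import pickle
d=pickle.load(open("im0.pkl","rb"));T=d["top"]["image"];S=d["scene"]["image"]
a=np.hstack([tile(T,229,196,56,60,7),tile(S,268,164,56,60,7)])
a=(255*(np.minimum(a/255,.75)/.75)**.6).astype(np.uint8)
print(a.shape);cv2.imwrite("pics/t2.png",a)
E
```

```text
(420, 784, 3)
```

View pics/t2.png

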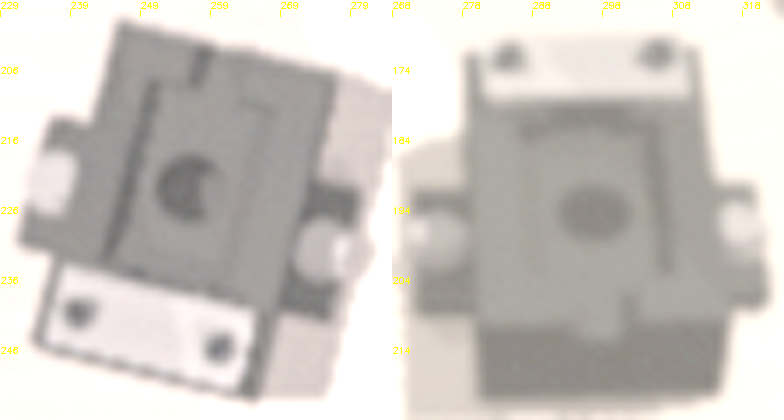

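```bash
python3 - <<'E'
from h import *
import pickle
d=pickle.load(open("im0.pkl","rb"));T=d["top"];S=d["scene"]
t=lambda X,Y:(X/7+229-.43,Y/7+196-.43)
s=lambda X,Y:((X-392)/7+268-.43,Y/7+164-.43)
q=lambda l,c,f,z:[onz(c,f(*p),z) for p in l]
L=[(-.039,.034),(-.039,-.034),(-.066,.034),(-.066,-.034)]
mt=q([(65,262),(262,308),(40,342),(250,385)],T,t,.047)
ms=q([(484,100),(692,97)],S,s,.047)
print("lipT",fit2(L,mt));print("lipS",fit2(L[1::-1] if 0 else [L[1],L[0]],ms))
print("+x T",np.round(q([(122,22),(336,72)],T,t,.04),4).tolist())
e=q([(476,323),(729,320)],S,s,.04);print("+x S",np.round(e,4).tolist(),fit2([(.052,-.04),(.052,.04)],e))
e=q([(122,22),(336,72)],T,t,.04);print(fit2([(.052,.04),(.052,-.04)],e))
e=q([(468,50),(697,47)],S,s,.04);print("-x S",fit2([(-.066,-.04),(-.066,.04)],e))
print("well",q([(188,188)],T,t,.032),q([(594,213)],S,s,.032))
print("screws",two(T,t(79,312),S,s(657,54)),two(T,t(218,347),S,s(509,57)))
E
```

```text
lipT (array([0.48636563, 0.08475729]), np.float64(-0.1891699450179565), [[-1.0, -0.7], [0.4, 0.9], [0.3, -2.9], [0.3, 2.7]])
lipS (array([0.4920971 , 0.08360788]), np.float64(-0.22906865218536254), [[0.0, 0.2], [-0.0, -0.2]])
+x T [[0.5421, 0.1109, 0.04], [0.5261, 0.0348, 0.04]]
+x S [[0.5302, 0.034, 0.04], [0.5486, 0.1107, 0.04]] (array([0.48887446, 0.08452278]), np.float64(-0.2356205350744077), [[-0.1, -0.6], [0.1, 0.6]])
(array([0.48324758, 0.0835253 ]), np.float64(-0.20728913906611346), [[0.2, 1.1], [-0.2, -1.1]])
-x S (array([0.48987179, 0.08421962]), np.float64(-0.23008370925362778), [[-0.3, -1.3], [0.3, 1.3]])
well [array([0.48471156, 0.08579355, 0.032     ])] [array([0.48984747, 0.08464491, 0.032     ])]
screws (array([0.43856409, 0.12095165, 0.04489071]), np.float64(0.00035017785987608176)) (array([0.42776425, 0.07268851, 0.04491215]), np.float64(0.000256990959864619))
```

Request:
{"op": "jog_arm", "data": {"plan": [{"az": -0.6}, {"dx": 24, "dy": -10.2, "dz": 12}, {"dx": 24, "dy": -10.2, "dz": 12}, {"dx": 24, "dy": -10.2, "dz": 12}, {"dx": 24, "dy": -10.2, "dz": 12}, {"dx": 24, "dy": -10.2, "dz": 12}, {"dx": 24, "dy": -10.2, "dz": 12}, {"dx": 24, "dy": -10.2, "dz": 12}, {"dx": 24, "dy": -10.2, "dz": 12}, {"dx": 24, "dy": -10.2, "dz": 12}, {"dx": 24, "dy": -10.2, "dz": 12}, {"dx": 24, "dy": -10.2, "dz": 12}, {"dx": 24, "dy": -10.2, "dz": 12}, {"dx": 24, "dy": -10.2, "dz": 12}, {"dx": 24, "dy": -10.2, "dz": 12}, {}, {}]}}

```text
$.plan[0]: bad value
```

Request:
{"op": "jog_arm", "data": {"plan": [{"dx": 0, "dy": 0, "dz": 0, "ax": 0, "ay": 0, "az": -0.6, "grip": 0}]}}

```text
clock: 0.18
position: [0.22, -0.5311, 0.4041]
ee_rot: [-0.001, 0.974, 0.226, -0.0]
contact_force: [0.6, -0.1, -0.6]
width: 0.0854
gripper_force: 0.0
```

Request:
{"op": "jog_arm", "data": {"plan": [{"dx": 24, "dy": -10.2, "dz": 12, "ax": 0, "ay": 0, "az": 0, "grip": 0}, {"dx": 24, "dy": -10.2, "dz": 12, "ax": 0, "ay": 0, "az": 0, "grip": 0}, {"dx": 24, "dy": -10.2, "dz": 12, "ax": 0, "ay": 0, "az": 0, "grip": 0}, {"dx": 24, "dy": -10.2, "dz": 12, "ax": 0, "ay": 0, "az": 0, "grip": 0}, {"dx": 24, "dy": -10.2, "dz": 12, "ax": 0, "ay": 0, "az": 0, "grip": 0}, {"dx": 24, "dy": -10.2, "dz": 12, "ax": 0, "ay": 0, "az": 0, "grip": 0}, {"dx": 24, "dy": -10.2, "dz": 12, "ax": 0, "ay": 0, "az": 0, "grip": 0}, {"dx": 24, "dy": -10.2, "dz": 12, "ax": 0, "ay": 0, "az": 0, "grip": 0}, {"dx": 24, "dy": -10.2, "dz": 12, "ax": 0, "ay": 0, "az": 0, "grip": 0}, {"dx": 24, "dy": -10.2, "dz": 12, "ax": 0, "ay": 0, "az": 0, "grip": 0}, {"dx": 24, "dy": -10.2, "dz": 12, "ax": 0, "ay": 0, "az": 0, "grip": 0}, {"dx": 24, "dy": -10.2, "dz": 12, "ax": 0, "ay": 0, "az": 0, "grip": 0}, {"dx": 24, "dy": -10.2, "dz": 12, "ax": 0, "ay": 0, "az": 0, "grip": 0}, {"dx": 24, "dy": -10.2, "dz": 12, "ax": 0, "ay": 0, "az": 0, "grip": 0}, {"dx": 0, "dy": 0, "dz": 0, "ax": 0, "ay": 0, "az": 0, "grip": 0}, {"dx": 0, "dy": 0, "dz": 0, "ax": 0, "ay": 0, "az": 0, "grip": 0}]}}

```text
clock: 1.52
position: [0.4592, -0.254, 0.2357]
ee_rot: [-0.001, 0.974, 0.227, -0.001]
contact_force: [-0.5, -0.7, -0.1]
width: 0.0853
gripper_force: 0.0
```

```bash
cat >> h.py <<'E'
def rel(st,tip=.1734):
    from scipy.spatial.transform import Rotation as Ro
    q=st["ee_rot"];R=Ro.from_quat([q[1],q[2],q[3],q[0]]).as_matrix();p=np.array(st["position"])
    return R,p,p+R[:,2]*tip
E
python3 - <<'E'
from h import *
from rig import sensors,imaging
import pickle
s=sensors.get_state();R,p,tip=rel(s);print(R.round(3).tolist(),p.round(4),tip.round(4),np.arctan2(R[1,0],R[0,0]))
d={n:imaging.get_image(n) for n in("scene","top")};pickle.dump(d,open("im1.pkl","wb"))
for n in d:print(n,px(d[n],tip))
a=np.hstack([tile(d["top"]["image"],362,196,56,80,7),tile(d["scene"]["image"],106,170,56,80,7)]);cv2.imwrite("pics/t3.png",a)
E
```

```text
[[0.897, 0.443, -0.002], [0.443, -0.897, 0.001], [-0.001, -0.002, -1.0]] [ 0.4592 -0.254   0.2357] [ 0.4589 -0.2538  0.0623] 0.45847916141010475
scene [139.42415941 204.03625107]
top [397.26393424 234.89652069]
```

View pics/t3.png

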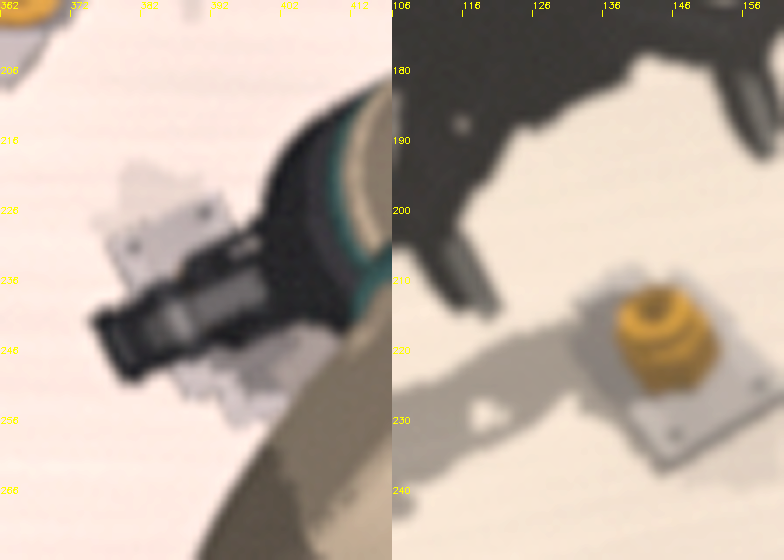

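Request:
{"op": "jog_arm", "data": {"plan": [{"dx": 1, "dy": 0, "dz": 0, "ax": 0, "ay": 0, "az": 0, "grip": 0.57}, {"dx": 0, "dy": 0, "dz": 0, "ax": 0, "ay": 0, "az": 0, "grip": 0.57}, {"dx": 0, "dy": 0, "dz": 0, "ax": 0, "ay": 0, "az": 0, "grip": 0.57}, {"dx": 0, "dy": 0, "dz": 0, "ax": 0, "ay": 0, "az": 0, "grip": 0.57}, {"dx": 0, "dy": 0, "dz": 0, "ax": 0, "ay": 0, "az": 0, "grip": 0.57}, {"dx": 0, "dy": 0, "dz": 0, "ax": 0, "ay": 0, "az": 0, "grip": 0.57}]}}

```text
clock: 2.12
position: [0.4597, -0.255, 0.2368]
ee_rot: [0.0, 0.974, 0.226, 0.0]
contact_force: [-0.2, 0.7, -0.2]
width: 0.0371
gripper_force: 0.0
```

```bash
python3 - <<'E'
from h import *
from rig import sensors,imaging
import pickle
s=sensors.get_state();R,p,tip=rel(s);print(p.round(4),s["width"])
d={n:imaging.get_image(n) for n in("scene",)};c=d["scene"]
for t in(.1604,.1734,.18):
  for sg in(1,-1):print(t,sg,px(c,p+R[:,2]*t+R[:,1]*sg*(s["width"]/2+.005)).round(1))
a=tile(c["image"],100,165,70,80,7);cv2.imwrite("pics/t4.png",a)
E
```

```text
[ 0.4597 -0.255   0.2368] 0.037050704476345446
0.1604 1 [126.8 205.9]
0.1604 -1 [147.1 194.6]
0.1734 1 [128.6 209.8]
0.1734 -1 [148.6 198.6]
0.18 1 [129.5 211.8]
0.18 -1 [149.4 200.5]
```

View pics/t4.png

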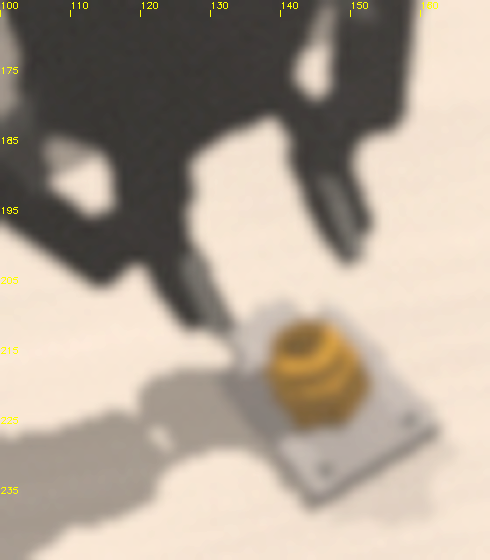

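Request:
{"op": "jog_arm", "data": {"plan": [{"dx": 0, "dy": -1, "dz": 10, "ax": 0, "ay": 0, "az": 0, "grip": 0.57}, {"dx": 0, "dy": 0, "dz": 10, "ax": 0, "ay": 0, "az": 0, "grip": 0.57}, {"dx": 0, "dy": 0, "dz": 10, "ax": 0, "ay": 0, "az": 0, "grip": 0.57}, {"dx": 0, "dy": 0, "dz": 8, "ax": 0, "ay": 0, "az": 0, "grip": 0.57}, {"dx": 0, "dy": 0, "dz": 4, "ax": 0, "ay": 0, "az": 0, "grip": 0.57}, {"dx": 0, "dy": 0, "dz": 0, "ax": 0, "ay": 0, "az": 0, "grip": 0.57}, {"dx": 0, "dy": 0, "dz": 0, "ax": 0, "ay": 0, "az": 0, "grip": 0.57}]}}

```text
clock: 2.75
position: [0.4594, -0.2538, 0.1942]
ee_rot: [-0.0, 0.974, 0.226, -0.0]
contact_force: [-0.4, 0.1, -0.3]
width: 0.0367
gripper_force: 0.0
```

Request:
{"op": "jog_arm", "data": {"plan": [{"dx": 0, "dy": 0, "dz": 2, "ax": 0, "ay": 0, "az": 0, "grip": 0.57}, {"dx": 0, "dy": 0, "dz": 2, "ax": 0, "ay": 0, "az": 0, "grip": 0.57}, {"dx": 0, "dy": 0, "dz": 1, "ax": 0, "ay": 0, "az": 0, "grip": 0.57}, {"dx": 0, "dy": 0, "dz": 0, "ax": 0, "ay": 0, "az": 0, "grip": 0.57}]}}

```text
clock: 3.08
position: [0.4594, -0.2538, 0.1897]
ee_rot: [0.0, 0.974, 0.226, 0.0]
contact_force: [-0.3, -0.0, 1.1]
width: 0.0369
gripper_force: 0.0
```

Request:
{"op": "jog_arm", "data": {"plan": [{"dx": 0, "dy": 0, "dz": 1, "ax": 0, "ay": 0, "az": 0, "grip": 0.57}, {"dx": 0, "dy": 0, "dz": 1, "ax": 0, "ay": 0, "az": 0, "grip": 0.57}, {"dx": 0, "dy": 0, "dz": 0, "ax": 0, "ay": 0, "az": 0, "grip": 0.57}]}}

```text
clock: 3.33
position: [0.4594, -0.2538, 0.1876]
ee_rot: [0.0, 0.974, 0.226, -0.0]
contact_force: [0.3, 0.8, -0.6]
width: 0.0365
gripper_force: 0.0
```

Request:
{"op": "jog_arm", "data": {"plan": [{"dx": 0, "dy": 0, "dz": 1, "ax": 0, "ay": 0, "az": 0, "grip": 0.57}, {"dx": 0, "dy": 0, "dz": 1.2, "ax": 0, "ay": 0, "az": 0, "grip": 0.57}, {"dx": 0, "dy": 0, "dz": 0, "ax": 0, "ay": 0, "az": 0, "grip": 0.57}]}}

```text
clock: 3.58
position: [0.4594, -0.2538, 0.1853]
ee_rot: [-0.0, 0.974, 0.226, -0.0]
contact_force: [-0.1, 0.6, 0.0]
width: 0.0364
gripper_force: 0.0
```

Request:
{"op": "jog_arm", "data": {"grip_force": 40, "plan": [{"dx": 0, "dy": 0, "dz": 0, "ax": 0, "ay": 0, "az": 0, "grip": 0.65}, {"dx": 0, "dy": 0, "dz": 0, "ax": 0, "ay": 0, "az": 0, "grip": 0.7}, {"dx": 0, "dy": 0, "dz": 0, "ax": 0, "ay": 0, "az": 0, "grip": 0.8}, {"dx": 0, "dy": 0, "dz": 0, "ax": 0, "ay": 0, "az": 0, "grip": 0.8}, {"dx": 0, "dy": 0, "dz": 0, "ax": 0, "ay": 0, "az": 0, "grip": 0.8}, {"dx": 0, "dy": 0, "dz": 0, "ax": 0, "ay": 0, "az": 0, "grip": 0.8}]}}

```text
clock: 4.08
position: [0.4596, -0.254, 0.1857]
ee_rot: [0.0, 0.974, 0.226, 0.0]
contact_force: [-0.8, -1.6, 2.4]
width: 0.0247
gripper_force: 39.8
```

Request:
{"op": "jog_arm", "data": {"grip_force": 70, "plan": [{"dx": 0, "dy": 0, "dz": 0, "ax": 0, "ay": 0, "az": 0, "grip": 0.85}, {"dx": 0, "dy": 0, "dz": 0, "ax": 0, "ay": 0, "az": 0, "grip": 0.85}, {"dx": 0, "dy": 0, "dz": -4, "ax": 0, "ay": 0, "az": 0, "grip": 0.85}, {"dx": 0, "dy": 0, "dz": -12, "ax": 0, "ay": 0, "az": 0, "grip": 0.85}, {"dx": 0, "dy": 0, "dz": -20, "ax": 0, "ay": 0, "az": 0, "grip": 0.85}, {"dx": 0, "dy": 0, "dz": -20, "ax": 0, "ay": 0, "az": 0, "grip": 0.85}, {"dx": 0, "dy": 0, "dz": -20, "ax": 0, "ay": 0, "az": 0, "grip": 0.85}, {"dx": 0, "dy": 0, "dz": -20, "ax": 0, "ay": 0, "az": 0, "grip": 0.85}, {"dx": 0, "dy": 0, "dz": -10, "ax": 0, "ay": 0, "az": 0.4, "grip": 0.85}, {"dx": 0, "dy": 0, "dz": 0, "ax": 0, "ay": 0, "az": 0.82, "grip": 0.85}, {"dx": 0, "dy": 0, "dz": 0, "ax": 0, "ay": 0, "az": 0.8, "grip": 0.85}, {"dx": 0, "dy": 0, "dz": 0, "ax": 0, "ay": 0, "az": 0.8, "grip": 0.85}, {"dx": 0, "dy": 0, "dz": 0, "ax": 0, "ay": 0, "az": 0.8, "grip": 0.85}, {"dx": 0, "dy": 0, "dz": 0, "ax": 0, "ay": 0, "az": 0.8, "grip": 0.85}, {"dx": 0, "dy": 0, "dz": 0, "ax": 0, "ay": 0, "az": 0.8, "grip": 0.85}, {"dx": 0, "dy": 0, "dz": 0, "ax": 0, "ay": 0, "az": 0.8, "grip": 0.85}, {"dx": 0, "dy": 0, "dz": 0, "ax": 0, "ay": 0, "az": 0.5, "grip": 0.85}, {"dx": 0, "dy": 0, "dz": 0, "ax": 0, "ay": 0, "az": 0, "grip": 0.85}, {"dx": 0, "dy": 0, "dz": 0, "ax": 0, "ay": 0, "az": 0, "grip": 0.85}]}}

```text
clock: 5.67
position: [0.459, -0.2534, 0.2908]
ee_rot: [-0.001, 0.994, -0.113, -0.001]
contact_force: [-0.0, -0.9, -3.0]
width: 0.0239
gripper_force: 69.1
```

Request:
{"op": "jog_arm", "data": {"plan": [{"dx": 0, "dy": 0, "dz": 0, "ax": 0, "ay": 0.6, "az": 0, "grip": 0.85}, {"dx": 0, "dy": 0, "dz": 0, "ax": 0, "ay": 0.7, "az": 0, "grip": 0.85}, {"dx": 0, "dy": 0, "dz": 0, "ax": 0, "ay": 0.6, "az": 0, "grip": 0.85}, {"dx": 0, "dy": 0, "dz": 0, "ax": 0, "ay": 0, "az": 0, "grip": 0.85}, {"dx": 0, "dy": 0, "dz": 0, "ax": 0, "ay": 0, "az": 0, "grip": 0.85}]}}

```text
clock: 6.08
position: [0.4587, -0.2535, 0.2912]
ee_rot: [0.011, 0.989, -0.113, 0.097]
contact_force: [-0.4, 0.6, -2.4]
width: 0.0242
gripper_force: 69.1
```

```bash
cat >> h.py <<'E'
SEAT=np.array([.486,.0845,.032]);PSI=-.226
def status(tipx=None,tipz=None,H=.1857):
    from rig import sensors
    s=sensors.get_state();R,p,_=rel(s)
    c,n=np.cos(PSI),np.sin(PSI);B=np.array([[c,-n,0],[n,c,0],[0,0,1]])
    g=lambda w:((B.T@(w-SEAT))*1000).round(1)
    tip=p+R@[-.048,0,H]; xe=p+R@[.032,0,H]
    print("clock %.2f"%s["clock"],"yaw err %.3f"%(np.arctan2(R[1,0],R[0,0])-PSI),"tilt %.3f"%np.arccos(min(1,-R[2,2])),"roll %.3f"%R[2,1],"w %.4f"%s["width"])
    print("tip(bottom) seat mm",g(tip),"+x end",g(xe),"F blk",(B.T@s["contact_force"]).round(1),"M",s["moment"].round(2))
    if tipx is not None:
        d=B@(np.array([tipx,0,tipz])/1000)+SEAT-tip
        print("tool shift mm",(R.T@d*1000).round(1))
E
python3 - <<'E'
from h import *
import pickle
d=pickle.load(open("im0.pkl","rb"));S=d["scene"]
print("plate axis by scene",onz(S,(125/7+126-.43,98/7+200-.43),.034), "top",onz(d["top"],(150/7+372-.43,147/7+216-.43),.034))
status(-25,50)
E
```

```text
plate axis by scene [ 0.46286179 -0.25283271  0.034     ] top [ 0.45834049 -0.25193167  0.034     ]
clock 6.08 yaw err -0.001 tilt 0.196 roll -0.001 w 0.0242
tip(bottom) seat mm [  38.2 -335.4   67.7] +x end [ 116.7 -335.4   83.3] F blk [-0.6  0.4 -2.4] M [0.01 0.16 0.05]
tool shift mm [ -65.7 -335.3    5.2]
```

Request:
{"op": "jog_arm", "data": {"plan": [{"dx": -2, "dy": -12, "dz": 0, "ax": 0, "ay": 0, "az": 0, "grip": 0.85}, {"dx": -5.5, "dy": -28, "dz": 0, "ax": 0, "ay": 0, "az": 0, "grip": 0.85}, {"dx": -5.5, "dy": -28, "dz": 0, "ax": 0, "ay": 0, "az": 0, "grip": 0.85}, {"dx": -5.5, "dy": -28, "dz": 0, "ax": 0, "ay": 0, "az": 0, "grip": 0.85}, {"dx": -5.5, "dy": -28, "dz": 0, "ax": 0, "ay": 0, "az": 0, "grip": 0.85}, {"dx": -5.5, "dy": -28, "dz": 0, "ax": 0, "ay": 0, "az": 0, "grip": 0.85}, {"dx": -5.5, "dy": -28, "dz": 0, "ax": 0, "ay": 0, "az": 0, "grip": 0.85}, {"dx": -5.5, "dy": -28, "dz": 0, "ax": 0, "ay": 0, "az": 0, "grip": 0.85}, {"dx": -5.5, "dy": -28, "dz": 0, "ax": 0, "ay": 0, "az": 0, "grip": 0.85}, {"dx": -5.5, "dy": -28, "dz": 0, "ax": 0, "ay": 0, "az": 0, "grip": 0.85}, {"dx": -5.5, "dy": -28, "dz": 0, "ax": 0, "ay": 0, "az": 0, "grip": 0.85}, {"dx": -5.5, "dy": -28, "dz": 0, "ax": 0, "ay": 0, "az": 0, "grip": 0.85}, {"dx": -3.2, "dy": -15.3, "dz": 5, "ax": 0, "ay": 0, "az": 0, "grip": 0.85}, {"dx": 0, "dy": 0, "dz": 0, "ax": 0, "ay": 0, "az": 0, "grip": 0.85}, {"dx": 0, "dy": 0, "dz": 0, "ax": 0, "ay": 0, "az": 0, "grip": 0.85}, {"dx": 0, "dy": 0, "dz": 0, "ax": 0, "ay": 0, "az": 0, "grip": 0.85}]}}

```text
clock: 7.42
position: [0.473, 0.0873, 0.2735]
ee_rot: [0.012, 0.989, -0.112, 0.098]
contact_force: [0.4, -0.8, -2.3]
width: 0.0244
gripper_force: 69.4
```

```bash
python3 - <<'E'
from h import *
from rig import imaging
import pickle
status(-34,15)
d={n:imaging.get_image(n) for n in("scene","top")};pickle.dump(d,open("im2.pkl","wb"))
a=np.hstack([tile(d["top"]["image"],229,186,56,80,7),tile(d["scene"]["image"],262,144,58,80,7)])
a=(255*(np.minimum(a/255,.75)/.75)**.6).astype(np.uint8);cv2.imwrite("pics/t5.png",a)
E
```

```text
clock 7.42 yaw err -0.000 tilt 0.198 roll 0.001 w 0.0244
tip(bottom) seat mm [-23.8  -0.4  50. ] +x end [54.6 -0.4 65.7] F blk [ 0.6 -0.7 -2.3] M [ 0.02  0.19 -0.01]
tool shift mm [-16.9  -0.4  32.3]
```

View pics/t5.png

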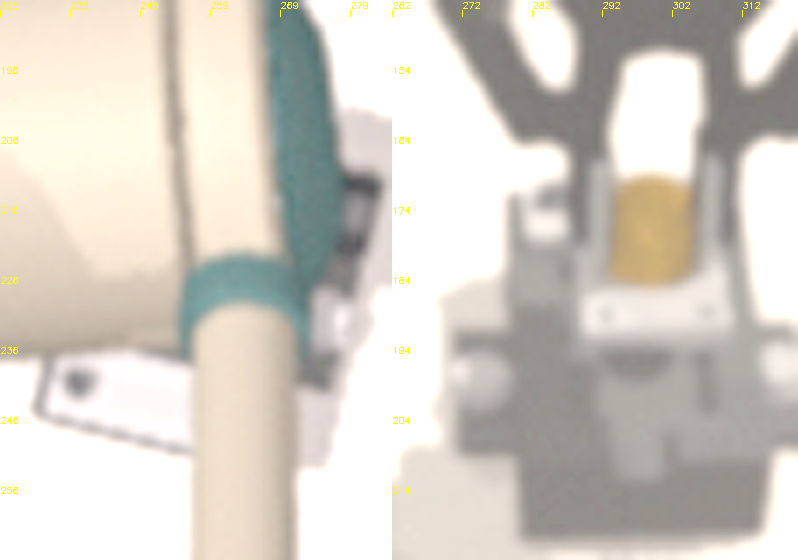

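```bash
python3 - <<'E'
from h import *
from rig import sensors
import pickle
S=pickle.load(open("im2.pkl","rb"))["scene"]
R,p,_=rel(sensors.get_state())
for y in(.022,-.022):print("plate +x bottom",px(S,p+R@[.032,y,.1857]),"top",px(S,p+R@[.032,y,.1777]))
print("obs", (583-392)/7+262-.43,333/7+144-.43,(730-392)/7+262-.43,330/7+144-.43)
c,n=np.cos(PSI),np.sin(PSI);B=np.array([[c,-n,0],[n,c,0],[0,0,1]])
for q in[(.052,-.04,.008),(.052,.04,.008),(-.039,-.034,.015),(-.039,.034,.015),(0,0,0)]:print("blk",q,px(S,SEAT+B@q))
f=lambda X,Y:((X-392)/7+268-.43,Y/7+164-.43)
for q in[(476,323),(729,320),(484,100),(692,97),(594,213)]:print("obs",np.round(f(*q),1))
E
```

```text
plate +x bottom [287.82785194 192.4111162 ] top [287.91069597 189.32889138]
plate +x bottom [309.10992365 192.06787037] top [309.32848732 188.98900544]
obs 288.85571428571427 191.14142857142855 309.85571428571427 190.71285714285713
blk (0.052, -0.04, 0.008) [279.19141236 208.84804349]
blk (0.052, 0.04, 0.008) [315.76576981 208.14004965]
blk (-0.039, -0.034, 0.015) [280.44198772 175.92716649]
blk (-0.039, 0.034, 0.015) [309.84220599 175.44138216]
blk (0, 0, 0) [295.88697833 192.76269584]
obs [279.6 209.7]
obs [315.7 209.3]
obs [280.7 177.9]
obs [310.4 177.4]
obs [296.4 194. ]
```

Request:
{"op": "jog_arm", "data": {"plan": [{"dx": -5.5, "dy": -0.4, "dz": 10.5, "ax": 0, "ay": 0, "az": 0, "grip": 0.85}, {"dx": -5.5, "dy": 0, "dz": 10.5, "ax": 0, "ay": 0, "az": 0, "grip": 0.85}, {"dx": -5, "dy": 0, "dz": 11, "ax": 0, "ay": 0, "az": 0, "grip": 0.85}, {"dx": 0, "dy": 0, "dz": 0, "ax": 0, "ay": 0, "az": 0, "grip": 0.85}, {"dx": 0, "dy": 0, "dz": 0, "ax": 0, "ay": 0, "az": 0, "grip": 0.85}, {"dx": 0, "dy": 0, "dz": 0, "ax": 0, "ay": 0, "az": 0, "grip": 0.85}]}}

```text
clock: 8.02
position: [0.4648, 0.0891, 0.2397]
ee_rot: [0.011, 0.989, -0.113, 0.099]
contact_force: [-0.2, -0.5, -2.7]
width: 0.0241
gripper_force: 69.4
```

```bash
python3 -c "from h import *;status(-33,1.5)"
```

```text
clock 8.02 yaw err -0.002 tilt 0.201 roll -0.000 w 0.0241
tip(bottom) seat mm [-31.7  -0.2  16.2] +x end [46.7 -0.4 32.1] F blk [-0.1 -0.5 -2.7] M [0.07 0.18 0.03]
tool shift mm [-4.2 -0.2 14.1]
```

Request:
{"op": "jog_arm", "data": {"plan": [{"dx": -1.2, "dy": -0.2, "dz": 4, "ax": 0, "ay": 0, "az": 0, "grip": 0.85}, {"dx": -1, "dy": 0, "dz": 4, "ax": 0, "ay": 0, "az": 0, "grip": 0.85}, {"dx": -0.5, "dy": 0, "dz": 2, "ax": 0, "ay": 0, "az": 0, "grip": 0.85}, {"dx": 0, "dy": 0, "dz": 0, "ax": 0, "ay": 0, "az": 0, "grip": 0.85}, {"dx": 0, "dy": 0, "dz": 0, "ax": 0, "ay": 0, "az": 0, "grip": 0.85}]}}

```text
clock: 8.43
position: [0.4635, 0.09, 0.2286]
ee_rot: [0.011, 0.989, -0.113, 0.099]
contact_force: [-0.7, -0.2, -3.6]
width: 0.0245
gripper_force: 69.4
```

Request:
{"op": "jog_arm", "data": {"plan": [{"dx": -0.4, "dy": 0, "dz": 1.5, "ax": 0, "ay": 0, "az": 0, "grip": 0.85}, {"dx": -0.4, "dy": 0, "dz": 1.5, "ax": 0, "ay": 0, "az": 0, "grip": 0.85}, {"dx": 0, "dy": 0, "dz": 0, "ax": 0, "ay": 0, "az": 0, "grip": 0.85}, {"dx": 0, "dy": 0, "dz": 0, "ax": 0, "ay": 0, "az": 0, "grip": 0.85}]}}

```text
clock: 8.77
position: [0.4633, 0.0901, 0.2255]
ee_rot: [0.011, 0.989, -0.113, 0.099]
contact_force: [-0.6, 0.2, -2.0]
width: 0.0238
gripper_force: 69.4
```

```bash
python3 -c "from h import *;status(-40,1.5)"
```

```text
clock 8.77 yaw err -0.001 tilt 0.199 roll 0.000 w 0.0238
tip(bottom) seat mm [-33.8   0.3   2. ] +x end [44.7  0.2 17.8] F blk [-0.7  0.1 -2. ] M [ 0.06  0.16 -0.06]
tool shift mm [-6.2  0.3 -0.7]
```

Request:
{"op": "jog_arm", "data": {"plan": [{"dx": -2, "dy": 0.1, "dz": -0.2, "ax": 0, "ay": 0, "az": 0, "grip": 0.85}, {"dx": -2, "dy": 0.1, "dz": -0.2, "ax": 0, "ay": 0, "az": 0, "grip": 0.85}, {"dx": -2, "dy": 0.1, "dz": -0.3, "ax": 0, "ay": 0, "az": 0, "grip": 0.85}, {"dx": 0, "dy": 0, "dz": 0, "ax": 0, "ay": 0, "az": 0, "grip": 0.85}, {"dx": 0, "dy": 0, "dz": 0, "ax": 0, "ay": 0, "az": 0, "grip": 0.85}]}}

```text
clock: 9.18
position: [0.4572, 0.0911, 0.2252]
ee_rot: [0.011, 0.989, -0.113, 0.099]
contact_force: [-0.4, -0.2, -2.6]
width: 0.0241
gripper_force: 69.4
```

Request:
{"op": "jog_arm", "data": {"plan": [{"dx": -1.5, "dy": 0, "dz": -0.3, "ax": 0, "ay": 0, "az": 0, "grip": 0.85}, {"dx": -1.5, "dy": 0, "dz": -0.3, "ax": 0, "ay": 0, "az": 0, "grip": 0.85}, {"dx": 0, "dy": 0, "dz": 0, "ax": 0, "ay": 0, "az": 0, "grip": 0.85}, {"dx": 0, "dy": 0, "dz": 0, "ax": 0, "ay": 0, "az": 0, "grip": 0.85}]}}

```text
clock: 9.52
position: [0.4543, 0.0918, 0.2251]
ee_rot: [0.011, 0.989, -0.113, 0.099]
contact_force: [-0.9, 0.1, -2.5]
width: 0.024
gripper_force: 69.4
```

```bash
python3 -c "from h import *;status(-46,1.5)"
```

```text
clock 9.52 yaw err -0.001 tilt 0.199 roll 0.000 w 0.0240
tip(bottom) seat mm [-42.9   0.    1.6] +x end [35.5 -0.1 17.4] F blk [-0.9 -0.1 -2.5] M [0.04 0.14 0.04]
tool shift mm [-3.1  0.  -0.5]
```

Request:
{"op": "jog_arm", "data": {"plan": [{"dx": -1.5, "dy": 0, "dz": -0.3, "ax": 0, "ay": 0, "az": 0, "grip": 0.85}, {"dx": -1.5, "dy": 0, "dz": -0.3, "ax": 0, "ay": 0, "az": 0, "grip": 0.85}, {"dx": 0, "dy": 0, "dz": 0, "ax": 0, "ay": 0, "az": 0, "grip": 0.85}, {"dx": 0, "dy": 0, "dz": 0, "ax": 0, "ay": 0, "az": 0, "grip": 0.85}]}}

```text
clock: 9.85
position: [0.4513, 0.0925, 0.2251]
ee_rot: [0.011, 0.989, -0.113, 0.099]
contact_force: [0.3, -0.3, -2.5]
width: 0.0242
gripper_force: 69.4
```

Request:
{"op": "jog_arm", "data": {"plan": [{"dx": -1, "dy": 0, "dz": -0.2, "ax": 0, "ay": 0, "az": 0, "grip": 0.85}, {"dx": 0, "dy": 0, "dz": 0, "ax": 0, "ay": 0, "az": 0, "grip": 0.85}, {"dx": 0, "dy": 0, "dz": 0, "ax": 0, "ay": 0, "az": 0, "grip": 0.85}]}}

```text
clock: 10.1
position: [0.4504, 0.0927, 0.2251]
ee_rot: [0.011, 0.989, -0.113, 0.099]
contact_force: [0.7, -0.1, -1.7]
width: 0.0236
gripper_force: 69.4
```

Request:
{"op": "jog_arm", "data": {"plan": [{"dx": -1, "dy": 0, "dz": -0.2, "ax": 0, "ay": 0, "az": 0, "grip": 0.85}, {"dx": 0, "dy": 0, "dz": 0, "ax": 0, "ay": 0, "az": 0, "grip": 0.85}, {"dx": 0, "dy": 0, "dz": 0, "ax": 0, "ay": 0, "az": 0, "grip": 0.85}]}}

```text
clock: 10.35
position: [0.4494, 0.0929, 0.2251]
ee_rot: [0.011, 0.989, -0.113, 0.099]
contact_force: [0.1, 0.7, -2.7]
width: 0.0239
gripper_force: 69.4
```

```bash
python3 -c "from h import *;status(-48,1.5)"
```

```text
clock 10.35 yaw err -0.001 tilt 0.199 roll 0.000 w 0.0239
tip(bottom) seat mm [-47.9  -0.    1.6] +x end [30.5 -0.1 17.4] F blk [-0.   0.8 -2.7] M [ 0.03  0.17 -0.01]
tool shift mm [-0.1 -0.   0. ]
```

Continue for the wall contact (expected at about -49.3).

Request:
{"op": "jog_arm", "data": {"plan": [{"dx": -1, "dy": 0, "dz": -0.2, "ax": 0, "ay": 0, "az": 0, "grip": 0.85}, {"dx": 0, "dy": 0, "dz": 0, "ax": 0, "ay": 0, "az": 0, "grip": 0.85}, {"dx": 0, "dy": 0, "dz": 0, "ax": 0, "ay": 0, "az": 0, "grip": 0.85}]}}

```text
clock: 10.6
position: [0.4486, 0.0932, 0.2252]
ee_rot: [0.011, 0.989, -0.113, 0.099]
contact_force: [1.8, 0.5, -2.5]
width: 0.0241
gripper_force: 69.4
```

Request:
{"op": "jog_arm", "data": {"plan": [{"dx": -0.8, "dy": 0, "dz": -0.2, "ax": 0, "ay": 0, "az": 0, "grip": 0.85}, {"dx": 0, "dy": 0, "dz": 0, "ax": 0, "ay": 0, "az": 0, "grip": 0.85}, {"dx": 0, "dy": 0, "dz": 0, "ax": 0, "ay": 0, "az": 0, "grip": 0.85}]}}

```text
clock: 10.85
position: [0.4483, 0.0933, 0.2254]
ee_rot: [0.011, 0.989, -0.113, 0.1]
contact_force: [2.6, -1.0, -3.8]
width: 0.024
gripper_force: 69.3
```

Request:
{"op": "jog_arm", "data": {"plan": [{"dx": -0.8, "dy": 0, "dz": -0.2, "ax": 0, "ay": 0, "az": 0, "grip": 0.85}, {"dx": 0, "dy": 0, "dz": 0, "ax": 0, "ay": 0, "az": 0, "grip": 0.85}, {"dx": 0, "dy": 0, "dz": 0, "ax": 0, "ay": 0, "az": 0, "grip": 0.85}]}}

```text
clock: 11.1
position: [0.4479, 0.0935, 0.2257]
ee_rot: [0.011, 0.989, -0.113, 0.1]
contact_force: [4.2, -2.0, -3.7]
width: 0.0239
gripper_force: 69.2
```

```bash
python3 -c "from h import *;status(-48,1.5)"
```

```text
clock 11.10 yaw err -0.001 tilt 0.202 roll -0.000 w 0.0239
tip(bottom) seat mm [-48.9   0.3   2.1] +x end [29.4  0.2 18.2] F blk [ 4.5 -1.  -3.7] M [-0.35 -0.7   0.  ]
tool shift mm [0.8 0.3 0.8]
```

Request:
{"op": "jog_arm", "data": {"plan": [{"dx": 1.3, "dy": 0, "dz": 0.3, "ax": 0, "ay": 0, "az": 0, "grip": 0.85}, {"dx": 1.2, "dy": 0, "dz": 0.5, "ax": 0, "ay": 0, "az": 0, "grip": 0.85}, {"dx": 3.89, "dy": 0, "dz": 1, "ax": 0, "ay": -0.2, "az": 0, "grip": 0.85}, {"dx": 3.89, "dy": 0, "dz": 1, "ax": 0, "ay": -0.2, "az": 0, "grip": 0.85}, {"dx": 3.89, "dy": 0, "dz": 1, "ax": 0, "ay": -0.2, "az": 0, "grip": 0.85}, {"dx": 0, "dy": 0, "dz": 0, "ax": 0, "ay": 0, "az": 0, "grip": 0.85}, {"dx": 0, "dy": 0, "dz": 0, "ax": 0, "ay": 0, "az": 0, "grip": 0.85}]}}

```text
clock: 11.68
position: [0.4606, 0.0903, 0.2236]
ee_rot: [0.008, 0.991, -0.113, 0.067]
contact_force: [1.0, 0.2, -1.8]
width: 0.0242
gripper_force: 69.5
```

```bash
python3 -c "from h import *;status(-47.7,1)"
```

```text
clock 11.68 yaw err -0.002 tilt 0.135 roll 0.000 w 0.0242
tip(bottom) seat mm [-48.7  -0.1   1.1] +x end [30.6 -0.2 11.9] F blk [ 0.9  0.4 -1.8] M [ 0.03 -0.06  0.03]
tool shift mm [ 1.  -0.1  0.3]
```

Request:
{"op": "jog_arm", "data": {"plan": [{"dx": 1, "dy": -0.1, "dz": 0, "ax": 0, "ay": 0, "az": 0, "grip": 0.85}, {"dx": 3.89, "dy": 0, "dz": 1, "ax": 0, "ay": -0.2, "az": 0, "grip": 0.85}, {"dx": 3.89, "dy": 0, "dz": 1, "ax": 0, "ay": -0.2, "az": 0, "grip": 0.85}, {"dx": 3.89, "dy": 0, "dz": 1, "ax": 0, "ay": -0.2, "az": 0, "grip": 0.85}, {"dx": 0, "dy": 0, "dz": 0, "ax": 0, "ay": 0, "az": 0, "grip": 0.85}, {"dx": 0, "dy": 0, "dz": 0, "ax": 0, "ay": 0, "az": 0, "grip": 0.85}]}}

```text
clock: 12.18
position: [0.4732, 0.0875, 0.2222]
ee_rot: [0.004, 0.993, -0.113, 0.036]
contact_force: [-0.8, 0.1, -2.9]
width: 0.024
gripper_force: 69.4
```

```bash
python3 -c "from h import *;status(-47.5,1)"
```

```text
clock 12.18 yaw err -0.001 tilt 0.072 roll 0.000 w 0.0240
tip(bottom) seat mm [-47.6  -0.    1.5] +x end [32.2 -0.1  7.3] F blk [-0.8 -0.1 -2.9] M [ 0.    0.08 -0.05]
tool shift mm [ 0.1 -0.   0.5]
```

Still free; finish lowering, then settle to the floor.

Request:
{"op": "jog_arm", "data": {"plan": [{"dx": 3.89, "dy": 0, "dz": 1, "ax": 0, "ay": -0.2, "az": 0, "grip": 0.85}, {"dx": 3.89, "dy": 0, "dz": 1, "ax": 0, "ay": -0.2, "az": 0, "grip": 0.85}, {"dx": 3.89, "dy": 0, "dz": 1, "ax": 0, "ay": -0.2, "az": 0, "grip": 0.85}, {"dx": 0, "dy": 0, "dz": 0, "ax": 0, "ay": 0, "az": 0, "grip": 0.85}, {"dx": 0, "dy": 0, "dz": 0, "ax": 0, "ay": 0, "az": 0, "grip": 0.85}]}}

```text
clock: 12.6
position: [0.4856, 0.0846, 0.2199]
ee_rot: [0.001, 0.994, -0.113, 0.005]
contact_force: [-0.7, 0.5, -3.2]
width: 0.0238
gripper_force: 69.5
```

```bash
python3 -c "from h import *;status(-47.5,0)"
```

```text
clock 12.60 yaw err -0.001 tilt 0.010 roll 0.000 w 0.0238
tip(bottom) seat mm [-46.5   0.1   1.7] +x end [33.5 -0.   2.5] F blk [-0.8  0.3 -3.2] M [ 0.03  0.01 -0.01]
tool shift mm [-1.   0.1  1.7]
```

Request:
{"op": "jog_arm", "data": {"plan": [{"dx": -1, "dy": 0, "dz": 0, "ax": 0, "ay": 0, "az": 0, "grip": 0.85}, {"dx": 1.9, "dy": 0, "dz": 0.9, "ax": 0, "ay": -0.1, "az": 0, "grip": 0.85}, {"dx": 0, "dy": 0, "dz": 0.7, "ax": 0, "ay": 0, "az": 0, "grip": 0.85}, {"dx": 0, "dy": 0, "dz": 0.4, "ax": 0, "ay": 0, "az": 0, "grip": 0.85}, {"dx": 0, "dy": 0, "dz": 0, "ax": 0, "ay": 0, "az": 0, "grip": 0.85}, {"dx": 0, "dy": 0, "dz": 0, "ax": 0, "ay": 0, "az": 0, "grip": 0.85}]}}

```text
clock: 13.1
position: [0.486, 0.0846, 0.2181]
ee_rot: [0.0, 0.994, -0.113, 0.0]
contact_force: [-0.0, -0.6, -3.2]
width: 0.0242
gripper_force: 69.5
```

```bash
python3 -c "from h import *;status(-47.7,0)"
```

```text
clock 13.10 yaw err -0.001 tilt 0.000 roll 0.000 w 0.0242
tip(bottom) seat mm [-48.    0.1   0.4] +x end [32.   0.   0.4] F blk [ 0.1 -0.5 -3.2] M [ 0.02 -0.02  0.02]
tool shift mm [0.3 0.1 0.4]
```

Request:
{"op": "jog_arm", "data": {"plan": [{"dx": 0, "dy": 0, "dz": 0.5, "ax": 0, "ay": 0, "az": 0, "grip": 0.85}, {"dx": 0, "dy": 0, "dz": 0, "ax": 0, "ay": 0, "az": 0, "grip": 0.85}, {"dx": 0, "dy": 0, "dz": 0, "ax": 0, "ay": 0, "az": 0, "grip": 0.65}, {"dx": 0, "dy": 0, "dz": 0, "ax": 0, "ay": 0, "az": 0, "grip": 0.55}, {"dx": 0, "dy": 0, "dz": 0, "ax": 0, "ay": 0, "az": 0, "grip": 0.5}, {"dx": 0, "dy": 0, "dz": 0, "ax": 0, "ay": 0, "az": 0, "grip": 0.5}, {"dx": 0, "dy": 0, "dz": 0, "ax": 0, "ay": 0, "az": 0, "grip": 0.5}, {"dx": 0, "dy": 0, "dz": -4, "ax": 0, "ay": 0, "az": 0, "grip": 0.5}, {"dx": 0, "dy": 0, "dz": -8, "ax": 0, "ay": 0, "az": 0, "grip": 0.5}, {"dx": 0, "dy": 0, "dz": -15, "ax": 0, "ay": 0, "az": 0, "grip": 0.5}, {"dx": 0, "dy": 0, "dz": -25, "ax": 0, "ay": 0, "az": 0, "grip": 0.5}, {"dx": 0, "dy": 0, "dz": -30, "ax": 0, "ay": 0, "az": 0, "grip": 0.5}, {"dx": 0, "dy": 0, "dz": -30, "ax": 0, "ay": 0, "az": 0, "grip": 0.5}, {"dx": 0, "dy": 0, "dz": 0, "ax": 0, "ay": 0, "az": 0, "grip": 0.5}, {"dx": 0, "dy": 0, "dz": 0, "ax": 0, "ay": 0, "az": 0, "grip": 0.5}]}}

```text
clock: 14.35
position: [0.4867, 0.0846, 0.3322]
ee_rot: [-0.0, 0.994, -0.113, 0.003]
contact_force: [0.2, -0.3, -0.4]
width: 0.0423
gripper_force: 0.0
```

```bash
python3 - <<'E'
from h import *
from rig import imaging
d=imaging.get_image("scene")
a=tile(d["image"],258,150,76,72,8)
a=(255*(np.minimum(a/255,.85)/.85)**.7).astype(np.uint8);cv2.imwrite("pics/t6.png",a)
E
```

```text
(no output)
```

View pics/t6.png

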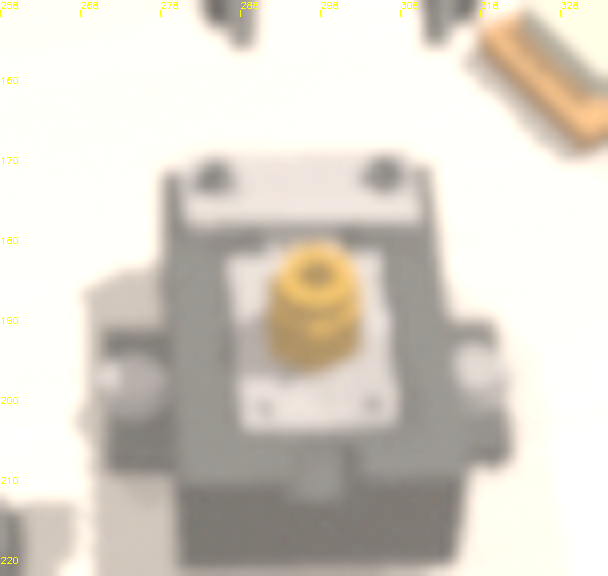

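The plate lies flush in the pocket: its +x edge at about (297, 203) shows no raised front face, the tongue is under the lip at about (297, 179), and the gripper is clear. I'm handing the job in.

```bash
python3 -c "
from rig import manip
print(manip.sign_off())"
```

```text
the job is handed in; nothing more can be done
None
```

The hexagon-bush plate is in the knock-out block's pocket with its tongue under the lip, looking flush and level in the last picture; I let go, moved the arm clear and handed the job in at about 14 s, but sign-off gave no verdict.

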